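# Unclamp and hold back the index plunger of a fork pickup carriage

## Task

The pickup carriage on the rail is still clamped and pinned, and I want to slide it to its next position. Turn its clamp knob a quarter turn clockwise until the dark steel strap has swung right off the index plunger and points squarely away from the rail, then pull the plunger straight up fully to its stop so that the pin is clear of its hole, and finish while still holding it there in the gripper. Do not let the carriage slide meanwhile, and leave the fork, speaker, signal box and suction cup where they stand.

Things in the scene. Friction and masses are not known exactly. Their poses are not given: they have to be found in the camera images.
- fixture: Fixed bench fixture: grey base plate 110 x 360 x 12 mm with an aluminium guide rail and a steel index strip (a row of holes, top 34 mm above the surface) along its y axis. Origin: centre of the underside, on the work surface; z up, x away from the robot at yaw 0. The aluminium carriage (90 x 150 mm, plate top 56 mm above the surface) rides at its middle and carries, at x = +32 mm, y = 0, a clear acrylic holder 10 x 40 mm with a piezo disc, its top 90 mm above the surface.
- carriage (a joint): Position of the carriage along the fixture's y axis (m), 0 at the start. The pin in its hole leaves it about 1.5 mm of play; with the pin out about 4 N slides it.
- knob_grip (a point): Clamp knob, black bar handle 44 mm long, 12 mm wide, 30 mm tall, upright axis, at x = -20 mm, y = +45 mm of the fixture. The point lies on the axis, 106 mm above the surface; the bar's top is 116 mm and its underside 86 mm above the surface. The bar and the strap lie along this point's own y axis, which turns with the knob; the bar's flat sides face its x axis.
- clamp_knob (a joint): Angle of the clamp knob (rad), growing clockwise seen from above; takes about 0.06 N m. About 0: the strap points along the fixture's -y and covers the plunger's collar, which then cannot rise. 1.571: the open stop, strap pointing along the fixture's -x, square to the rail. It stays where it is left.
- strap_tip (a point): Tip of the dark steel strap that is fixed to the knob: 14 mm wide, 4 mm thick, reaching 83 mm from the knob's axis; the point is on its top, 76.5 mm above the surface.
- plunger_head (a point): Round black head of the index plunger, 26 mm across and 23 mm tall (15 mm of straight side), at x = -20 mm, y = -45 mm of the fixture, 90 mm from the knob's axis. The point is the middle of the straight side, 108.5 mm above the surface when the pin is seated. Below the head a 10 mm stem goes down to a collar 28 mm across whose top is 71.5 mm above the surface when seated.
- plunger (a joint): Lift of the plunger (m): 0 seated, pin in the strip's hole; 0.022 pulled up to its stop. A spring pulls it down, 3 N at 0 and 7.4 N at the stop; it does not stay up by itself. The pin (7 mm) sits 10 mm deep in the hole.
- signal_box: Loose white plastic box 70 x 90 x 45 mm with a chrome toggle on top; bystander. Origin: centre of the underside. The four bystanders stand in a row beyond the fixture, in any order.
- speaker: Loose small black loudspeaker 60 x 70 x 75 mm with a cone in its front; bystander. Origin: centre of the underside.
- suction_cup: Loose blue silicone suction cup, 48 mm across, 34 mm tall; bystander. Origin: centre of the underside.
- tuning_fork: Loose matte aluminium tuning fork standing upright on a rubber foot 52 mm across, 132 mm tall in all; bystander. Origin: centre of the underside.

How it is judged (in metres and radians):
On the way, in this order (a step that is already met when the one before it is completed fails the run):
1. the clamp knob is turned open, strap off the plunger, the pin still seated (value of joint clamp_knob above 1.2 rad and value of joint plunger below 0.005 m), for 0.1 s.
2. the plunger is pulled up to its stop by the gripper (value of joint plunger above 0.0185 m and contact force between the fingers and plunger above 1 N), for 0.3 s.
At the end, for the whole second after the job is handed in: The plunger is held by the fingers at least 18.5 mm up (of 22), the clamp knob is turned to at least 1.2 rad, and the carriage is within 10 mm of where it was (all of step 2 and value of joint clamp_knob above 1.2 rad and value of joint carriage between -0.01 and 0.01 m); the arm keeps its last pose, push and grip.
It fails at once if a bystander is shifted more than 20 mm or knocked over (distance of any of signal_box, speaker, suction_cup, tuning_fork from where it was at the start of the episode above 0.02 m or angle between any of tuning_fork, speaker, suction_cup, signal_box's own z axis and vertical above 0.5 rad).
It fails at once if the carriage slides more than 15 mm along the rail (value of joint carriage above 0.015 m or value of joint carriage below -0.015 m).
It also fails if it takes over 48 s, if anything falls off the work surface, if the arm or the gripper's body presses on something with over 40 N, if the wrist force passes 120 N, or if a joint passes its speed limit or range.

## Robot

A 6-joint arm with a two-finger parallel gripper is mounted at the origin on the work surface. World frame = base frame: x ahead of the robot, y to its left, z up, the work surface at z = 0. Lengths are in mm, angles in rad, forces in N, time in s.
With the tool pointing down it reaches from about 350 to 950 mm from the base axis. Payload 17.4 kg.
Tool frame: the origin (TCP) lies midway between the tips of the shut fingers; the grasp point (between the pads) lies 19 mm behind it; z points along the fingers, y is the line along which they close (so a half turn about z gives the same grasp; the last joint's range is limited). The gripper opens to 93 mm and grips with 3 to 60 N. Pads are 15 mm wide; open, the fingers measure 128 mm over their backs; the gripper's body (75 mm by 188 mm) begins 65 mm behind the grasp point.
Start: joints at [1.228, 0.116, 1.442, -0, 1.584, -0.038], TCP at [202.577, 643.89, 218.646] pointing down, gripper open.
Joint ranges: [-2.83, 2.83], [-0.83, 2.19], [0.07, 2.5], [-1.14, 4.28], [0.01, 3], [-2.97, 2.97]. Speed limits (rad/s): [1.89, 1.89, 2.22, 3.14, 3.14, 3.14].

## Interface

Orientations are given as a rotation vector (axis times angle).
In Python, from station import robot, ungrasp, clamp, solver, telemetry, imaging, job gives the robot as it stands. Calls block until the motion is done:
- robot.movep(position, orientation): joint-space move of the TCP to a pose.
- robot.movel(position, orientation=None, velocity=150, max_force=None): straight line of the TCP; orientation=None keeps the orientation; velocity is the mean speed in mm/s. With max_force (N) it stops when the force on the tool has changed by that much, and returns True; else False.
- robot.goto_joints(angles): joint-space move.
- ungrasp() and clamp(grasp_force=None): open the fingers fully, or close them until they stop; grasp_force is the grip in N (None keeps the last).
- robot.wait(seconds).
- solver.inverse_kinematics(position, orientation): joint angles nearest the present ones, or None.
- telemetry.state(): the state.
- imaging.grab_frame(name): name is "scene" or "top" or "wrist"; returns the picture (480x640x3 uint8, blue, green, red); there is no depth.
- imaging.camera_model(name): a dict with "camera_matrix" (3x3 intrinsics, pixels), "k1" (the pictures are not rectified: a ray, as slopes to the right and down, at radius r is drawn at 1 + k1 r^2 times it, then the intrinsics apply), "rvec" (rotation vector, rad) and "tvec" (3), from world to camera coordinates, as OpenCV has them; the wrist camera has in their place "hand_eye" (4x4, takes a point from camera to tool coordinates, whose origin is the TCP and whose axes are the flange's). Camera axes: x right, y down, z forward; pixel columns grow to the right and rows downward; lengths in mm; the calibration is good to about 2 mm. A picture is of the moment at which its call begins: read the wrist's pose just before it. camera_model takes no time and is no camera call.
A pose or a line that the arm cannot do raises robot.IKError and nothing moves.
- job.close_job(): hands the job in; it is judged then, once.
The state is a dict: "time_s": time; "q": joint angles; "dq": joint speeds; "joint_torque": joint torques, N m; "tcp_pos": TCP position; "orientation": TCP orientation; "contact_force": force on the tool from outside, world axes, zero at the start; "wrist_torque": the same for the moment, N m; "width": finger opening in mm; "grip_force": force on a finger pad.
Only numpy, scipy, OpenCV 4.12 (cv2) and the standard library are available. Lean on these libraries where they do the work, as an engineer would, in place of code of your own. Each camera call takes 0.05 s, during which the arm holds its last target. There are 200 camera calls.

## Working session

There is one attempt and no reset: what is moved stays moved. The work goes in short steps, each a Python script; the robot and the scene stay as the last script left them, time stands still between calls to the robot, and variables do not carry over. Pictures are saved under pics/ and viewed, at most 10 in all, crops included, and the job is handed in when it is done.

```bash
ls; mkdir -p pics; python3 - <<'E'
from station import robot, telemetry, imaging
import cv2
s=telemetry.state(); print(s)
for n in("top","scene"):
    cv2.imwrite(f"pics/{n}0.png",imaging.grab_frame(n)); print(imaging.camera_model(n))
print(imaging.camera_model("wrist"))
E
```

```text
pics
{'time_s': 0.0, 'q': array([ 1.22820785e+00,  1.16490047e-01,  1.44225034e+00,  3.01601184e-06,
        1.58400877e+00, -3.77942782e-02]), 'dq': array([ 0.00042432,  0.00038878, -0.0004873 , -0.00029248,  0.00218116,
       -0.0004374 ]), 'joint_torque': array([-1.55582115e-03, -7.21228337e+01, -6.22640347e+01,  7.78738596e-02,
        2.33783503e-02, -1.37361535e-04]), 'tcp_pos': array([202.5014584 , 643.69678397, 217.91171514]), 'orientation': array([-4.76884762e-01, -3.10496214e+00,  1.78285043e-03]), 'contact_force': array([ 0.39889461, -0.61383754,  0.75404111]), 'wrist_torque': array([ 0.0140989 , -0.05913045, -0.00648516]), 'grip_force': 0.0, 'width': 93.1926618341252}
{'camera_matrix': array([[546.21991052,   0.        , 315.65318311],
       [  0.        , 546.21991052, 231.66313313],
       [  0.        ,   0.        ,   1.        ]]), 'k1': 0.035618696961839065, 'rvec': array([ 2.19950518, -2.14439684,  0.11525466]), 'tvec': array([  28.8545157 ,  652.45090046, 1028.93857108])}
{'camera_matrix': array([[480.10437943,   0.        , 312.85733407],
       [  0.        , 480.10437943, 247.1546026 ],
       [  0.        ,   0.        ,   1.        ]]), 'k1': 0.012823543558997334, 'rvec': array([ 2.17518413,  1.12220059, -0.40669197]), 'tvec': array([-403.73374552, -297.19016934, 1492.24210416])}
{'camera_matrix': array([[385.02121089,   0.        , 321.91207961],
       [  0.        , 385.02121089, 239.52870207],
       [  0.        ,   0.        ,   1.        ]]), 'k1': -0.06080668741363597, 'hand_eye': array([[ 1.12929116e-03, -9.65338091e-01, -2.61000181e-01,
         7.34932324e+01],
       [ 9.99999308e-01,  1.17643536e-03, -2.43965131e-05,
         1.28371400e-02],
       [ 3.30600727e-04, -2.60999973e-01,  9.65338751e-01,
        -1.66518348e+02],
       [ 0.00000000e+00,  0.00000000e+00,  0.00000000e+00,
         1.00000000e+00]])}
```

View pics/top0.png

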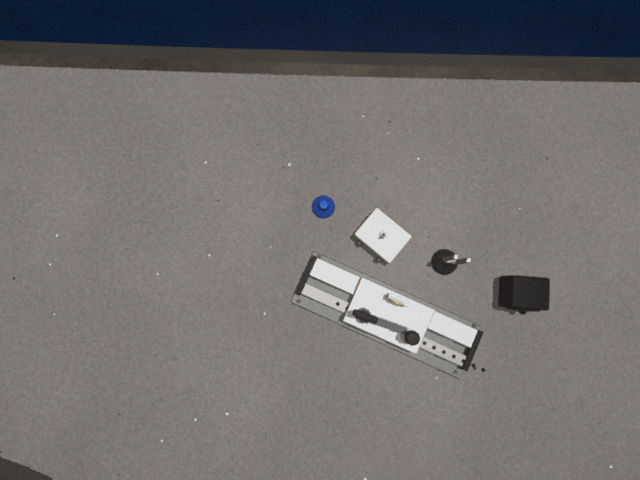

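View pics/scene0.png

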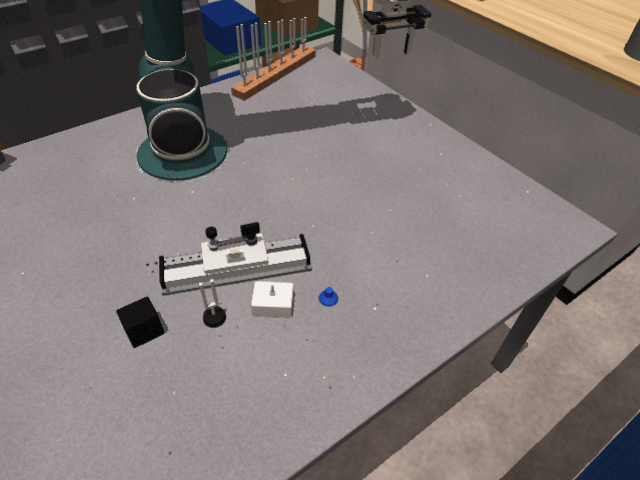

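The top view shows the knob bar at about (365,316), the strap running to the plunger head at (412,338), and the fixture plate's corners at about (316,254), (481,325), (460,377) and (293,302). The bystanders stand beyond it: cup (323,207), box (383,236), fork (445,262), speaker (524,293).

```bash
cat > h.py <<'E'
import numpy as np, cv2
from scipy.spatial.transform import Rotation as R
from station import robot, ungrasp, clamp, solver, telemetry, imaging, job
def cam(n, s=None):
    m=imaging.camera_model(n)
    if n!="wrist":
        Rc=R.from_rotvec(m["rvec"]).as_matrix(); return m,Rc.T,-Rc.T@m["tvec"]
    T=m["hand_eye"]; Rt=R.from_rotvec(s["orientation"]).as_matrix()
    return m,Rt@T[:3,:3],Rt@T[:3,3]+s["tcp_pos"]
def pix2w(n,px,z,s=None):
    m,Rw,c=cam(n,s)
    u=cv2.undistortPoints(np.array([[px]],float),m["camera_matrix"],np.array([m["k1"],0,0,0.]))[0,0]
    d=Rw@[u[0],u[1],1]; return c+d*(z-c[2])/d[2]
def w2pix(n,p,s=None):
    m,Rw,c=cam(n,s)
    r=Rw.T; t=-r@c
    return cv2.projectPoints(np.array([p],float),cv2.Rodrigues(r)[0],t,m["camera_matrix"],np.array([m["k1"],0,0,0.]))[0][0,0]
def down(yaw):  # tool z down, tool y axis (closing) at angle yaw in world
    y=np.array([np.cos(yaw),np.sin(yaw),0]); z=np.array([0,0,-1.]); x=np.cross(y,z)
    return R.from_matrix(np.c_[x,y,z]).as_rotvec()
E
python3 - <<'E'
from h import *
k=pix2w("top",(365,316),116); p=pix2w("top",(412,338),122)
print(k,p,np.linalg.norm((k-p)[:2]))
C=[pix2w("top",c,12) for c in((316,254),(481,325),(460,377),(293,302))]
print(np.round(C), np.mean(C,0), [np.linalg.norm(C[i]-C[(i+1)%4]) for i in range(4)])
for n,q,z in(("cup",(323,207),30),("box",(383,236),45),("fork",(445,262),5),("spk",(524,293),75)): print(n,pix2w("top",q,z))
print(pix2w("scene",(250,228),116),pix2w("scene",(211,231),122))
E
```

```text
[495.99180023 -44.94783042 116.        ] [ 460.55559495 -126.80455051  122.        ] 89.19779857091294
[[ 609.   44.   12.]
 [ 480. -281.   12.]
 [ 380. -239.   12.]
 [ 514.   86.   12.]] [495.74695496 -97.5798147   12.        ] [np.float64(349.1270000820612), np.float64(107.96144555452446), np.float64(352.2088506157522), np.float64(104.12367279817344)]
cup [700.68036509  32.22152342  30.        ]
box [645.22937391 -84.05020532  45.        ]
fork [ 600.47611386 -212.60475472    5.        ]
spk [ 543.71304905 -340.42838717   75.        ]
[507.01642494 -51.2151186  116.        ] [ 470.04502682 -131.70985402  122.        ]
```

```bash
python3 - <<'E'
from h import *
yaw=np.deg2rad(-23)
for a in(0,np.pi):
    for d in(0,-np.pi/2):
        q=solver.inverse_kinematics([495,-46.5,88],down(yaw+a+d)); print(a,d,None if q is None else np.round(q,2))
o=down(yaw)
q=solver.inverse_kinematics([495,-46.5,88],o)
a=0 if q is not None and solver.inverse_kinematics([495,-46.5,88],down(yaw-np.pi/2)) is not None and abs(q[5])<1.6 else np.pi
print("use",a)
robot.movep([478,-87,250],down(yaw+a)); s=telemetry.state(); im=imaging.grab_frame("wrist")
np.save("s1.npy",s,allow_pickle=True); cv2.imwrite("pics/w1.png",im); print(s["time_s"],s["q"],s["tcp_pos"])
for p in([495,-46.5,116],[460.5,-127,122]): print(w2pix("wrist",p,s))
E
```

```text
0 0 [-0.14 -0.21  1.97 -0.    1.38  0.26]
0 -1.5707963267948966 [-0.14 -0.21  1.97 -0.    1.38  1.83]
3.141592653589793 0 [-0.14 -0.21  1.97 -0.    1.38 -2.89]
3.141592653589793 -1.5707963267948966 [-0.14 -0.21  1.97 -0.    1.38 -1.31]
use 0
2.8583 [-2.31557815e-01 -3.09192139e-01  1.78656068e+00  8.44632441e-05
  1.66432058e+00  1.68854303e-01] [478.18370393 -86.52420796 249.9678739 ]
[323.32411022 173.94241874]
[322.64405352 282.70843359]
```

View pics/w1.png

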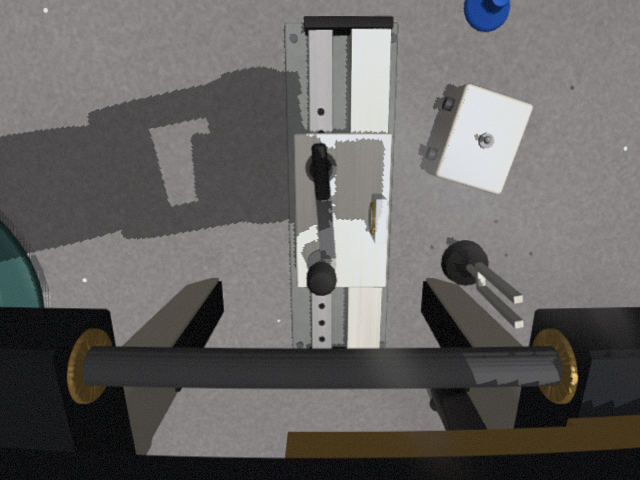

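The wrist view shows the knob bar spanning (319,144)–(322,199) and the round plunger head at (321,279), with the fixture nearly square to the picture. I'll enlarge it for edges.

```bash
python3 - <<'E'
import cv2
im=cv2.imread("pics/w1.png")[130:310,270:400]
im=cv2.convertScaleAbs(im,alpha=2,beta=30)
cv2.imwrite("pics/w1c.png",cv2.resize(im,None,fx=3.3,fy=3.3,interpolation=cv2.INTER_NEAREST))
E
```

```text
(no output)
```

View pics/w1c.png

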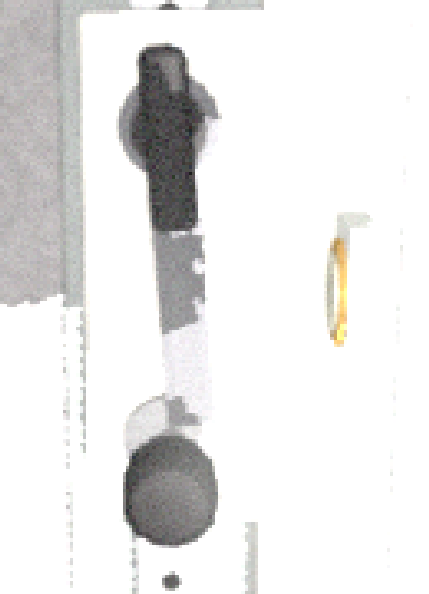

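```bash
python3 - <<'E'
from h import *
s=np.load("s1.npy",allow_pickle=True).item()
f=lambda c,z:pix2w("wrist",(270+c[0]/3.3,130+c[1]/3.3),z,s)[:2]
a,b=f((163,45),116),f((175,230),116)
print("bar",a,b,(a+b)/2,np.linalg.norm(a-b),np.degrees(np.arctan2(*(a-b)[::-1])))
l,r,bt=f((125,480),114),f((217,480),114),f((171,546),116)
print("head",l,r,np.linalg.norm(l-r),bt)
y=(bt-(a+b)/2);y/=-np.linalg.norm(y)
h=bt+13*y; print(h,np.linalg.norm(h-(a+b)/2),"axis deg",np.degrees(np.arctan2(y[1],y[0])))
# plate/carriage left edge
e1,e2=f((82,20),56),f((85,420),56); d=e1-e2; print("edge",np.degrees(np.arctan2(d[1],d[0])))
E
```

```text
bar [501.1372089  -24.21840932] [486.97779202 -64.96443262] [494.05750046 -44.59142097] 43.136150740210724 70.83744260018085
head [ 450.43060965 -119.14921247] [ 471.89654257 -128.20230908] 23.296884648595935 [ 454.47984834 -139.5173013 ]
[ 459.48256256 -127.51843259] 89.84606606332146 axis deg 67.36717497460938
edge 66.56532737519755
```

```bash
python3 - <<'E'
from h import *
k=np.array([494.05,-44.6]); o=down(np.deg2rad(-19.2))
robot.movep([*k,150],o)
print("hit",robot.movel([*k,89],velocity=80,max_force=8))
clamp(12); robot.wait(.2)
s=telemetry.state(); print(s["time_s"],s["width"],s["grip_force"],s["contact_force"],s["wrist_torque"],s["tcp_pos"])
q0=s["q"].copy(); q=q0.copy()
for d in(.4,.8,1.2,1.54,1.58,1.60,1.62,1.64,1.66):
    q[5]=q0[5]+d; robot.goto_joints(q); s=telemetry.state()
    print(d,round(s["q"][5]-q0[5],3),s["contact_force"].round(1),s["wrist_torque"].round(2),s["tcp_pos"].round(1),round(s["width"],1),round(s["time_s"],1))
    if d>1.5 and abs(s["wrist_torque"][2])>0.5: break
E
```

```text
hit False
5.7667 12.254726619385778 11.958914548158646 [ 6.49373056 -2.03698634 -3.16251343] [-0.3288327  -0.85860261  0.02174674] [494.38656278 -44.72658481  89.04093065]
0.4 0.396 [ 2.1 -1.  -2. ] [-0.25 -0.3  -0.11] [494.4 -44.8  89. ] 11.9 6.2
0.8 0.794 [ 2.8 -0.1 -1.8] [-0.1  -0.3  -0.04] [494.4 -44.7  89.1] 12.4 6.7
1.2 1.193 [ 2.4 -0.5 -1.5] [ 0.1  -0.3  -0.02] [494.4 -44.7  89. ] 11.6 7.2
1.54 1.533 [ 2.4  1.3 -0.9] [ 0.29 -0.28 -0.  ] [494.4 -44.7  89. ] 12.0 7.6
1.58 1.575 [ 1.7  1.5 -2.3] [ 0.35 -0.24 -0.07] [494.4 -44.6  89. ] 12.0 7.8
1.6 1.598 [ 2.2  2.5 -2.2] [ 0.42 -0.38  0.03] [494.4 -44.7  89. ] 11.8 8.1
1.62 1.619 [ 3.3  2.3 -2.9] [ 0.47 -0.37  0.  ] [494.4 -44.7  89. ] 12.1 8.3
1.64 1.639 [ 3.   3.  -2.5] [ 0.55 -0.41  0.04] [494.4 -44.7  89. ] 12.3 8.6
1.66 1.659 [ 2.6  2.5 -0.9] [ 0.55 -0.3   0.24] [494.4 -44.7  89.1] 12.5 8.8
```

```bash
python3 - <<'E'
from h import *
ungrasp(); s=telemetry.state()
robot.movel([*s["tcp_pos"][:2],170],velocity=150)
o=down(np.deg2rad(-23)); y=np.array([np.cos(np.deg2rad(67)),np.sin(np.deg2rad(67))])
p=np.array([459.5,-127.5])-40*y
robot.movep([*p,230],o); s=telemetry.state(); im=imaging.grab_frame("wrist")
np.save("s2.npy",s,allow_pickle=True); cv2.imwrite("pics/w2.png",im); print(s["time_s"],s["tcp_pos"],s["q"])
c=im[60:300,220:420]; cv2.imwrite("pics/w2c.png",cv2.resize(cv2.convertScaleAbs(c,alpha=2,beta=30),None,fx=2.5,fy=2.5,interpolation=cv2.INTER_NEAREST))
E
```

```text
12.4917 [ 443.85180665 -164.17449182  229.60252519] [-4.08206392e-01 -3.36127044e-01  1.83980643e+00  2.68204991e-05
  1.63852345e+00 -6.03179194e-03]
```

View pics/w2c.png

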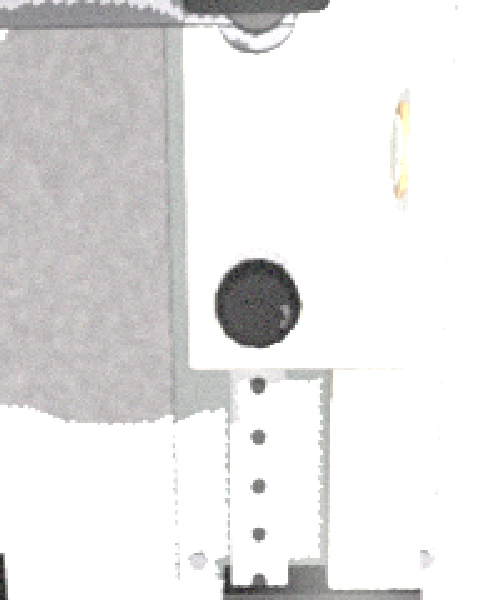

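The crop shows the bar and strap now lying square to the rail, pointing left (−x). The plunger head is uncovered at about crop (258,302), which is full-picture (323,181).

```bash
python3 - <<'E'
from h import *
s=np.load("s2.npy",allow_pickle=True).item()
f=lambda c,z:pix2w("wrist",(220+c[0]/2.5,60+c[1]/2.5),z,s)[:2]
h=f((258,303),116); print(h,np.linalg.norm(f((215,303),116)-f((301,303),116)),np.linalg.norm(h-[494.3,-44.7]))
o=down(np.deg2rad(-23))
robot.movep([*h,155],o)
print("hit",robot.movel([*h,89.5],velocity=80,max_force=8))
clamp(25); robot.wait(.2)
s=telemetry.state(); print(s["time_s"],s["width"],s["grip_force"],s["contact_force"],s["tcp_pos"])
E
```

```text
[ 459.2678172  -127.11843461] 24.94465304798491 89.55474412493685
hit False
15.2167 24.90265384176931 24.99949770096464 [ 4.94447085 -2.15273244 -2.02414057] [ 459.7004209  -127.32166396   89.5908464 ]
```

```bash
python3 - <<'E'
from h import *
clamp(40)
p=telemetry.state()["tcp_pos"].copy()
for d in(5,10,15,19,20.5,21.5,22.3):
    hit=robot.movel([p[0],p[1],p[2]+d],velocity=25,max_force=14); s=telemetry.state()
    print(d,hit,round(s["tcp_pos"][2]-p[2],1),s["contact_force"].round(1),s["tcp_pos"][:2].round(1),round(s["width"],1),round(s["grip_force"],1),round(s["time_s"],1))
    if hit: break
robot.wait(.5); s=telemetry.state(); print(s["contact_force"],s["tcp_pos"],s["time_s"])
cv2.imwrite("pics/w3.png",imaging.grab_frame("wrist"))
im=imaging.grab_frame("scene")[190:340,100:360]; cv2.imwrite("pics/s3.png",cv2.resize(im,None,fx=3,fy=3,interpolation=cv2.INTER_CUBIC))
E
```

```text
5 False 4.8 [ 3.5 -1.5 -4.6] [ 459.7 -127.3] 24.8 40.0 15.8
10 False 9.8 [ 4.  -1.4 -4.8] [ 459.7 -127.3] 24.8 40.0 16.1
15 False 14.7 [ 5.2 -2.6 -5.9] [ 459.7 -127.3] 24.4 40.0 16.5
19 False 18.7 [ 5.2 -2.4 -6.5] [ 459.7 -127.3] 24.6 40.0 16.8
20.5 False 20.1 [ 6.3 -1.4 -8.7] [ 459.7 -127.3] 24.4 40.0 17.0
21.5 False 21.1 [ 5.8 -2.9 -7.2] [ 459.7 -127.3] 25.0 40.0 17.3
22.3 False 21.8 [ 5.8 -1.6 -8.7] [ 459.7 -127.3] 24.7 40.0 17.5
[ 5.86731332 -1.16834336 -7.00495454] [ 459.66648896 -127.28059601  111.37845868] 18.0417
```

View pics/s3.png

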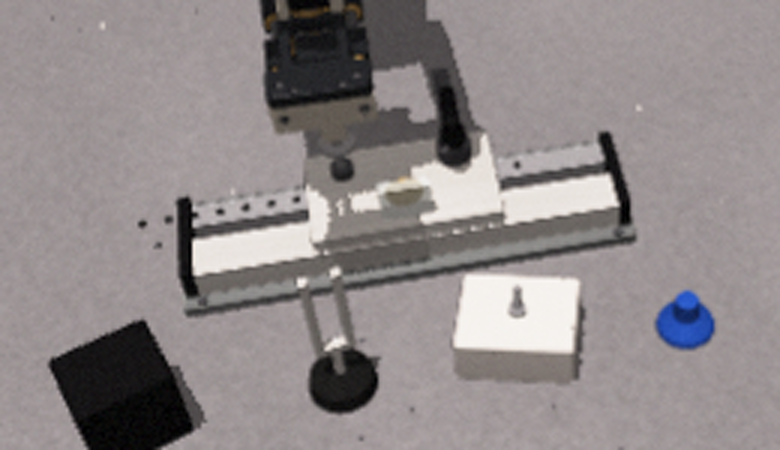

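View pics/w3.png

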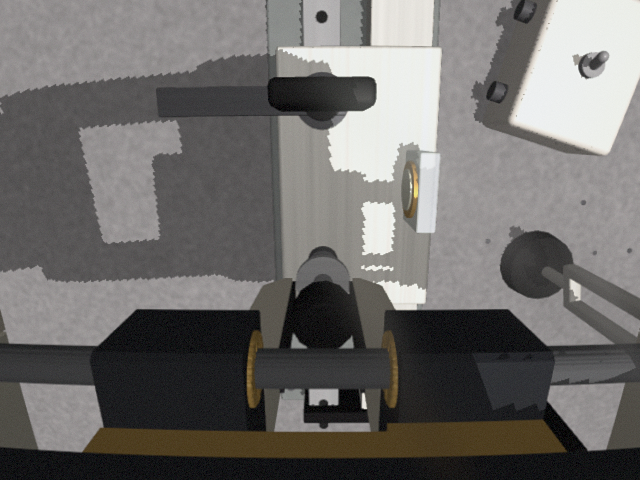

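The strap stands square to the rail and the head is raised between the pads. The downward force has grown the way the spring should, the carriage hasn't moved, and the bystanders are untouched. I'll nudge up gently to feel the stop, then hand in.

```bash
python3 - <<'E'
from h import *
p=telemetry.state()["tcp_pos"].copy()
for z in(112.2,112.7,113.2):
    hit=robot.movel([p[0],p[1],z],velocity=10,max_force=6); s=telemetry.state()
    print(hit,s["tcp_pos"].round(2),s["contact_force"].round(1))
    if hit or s["contact_force"][2]<-13: break
robot.wait(.4); s=telemetry.state(); print(s["contact_force"],s["width"],s["grip_force"],s["time_s"])
print(job.close_job())
E
```

```text
False [ 459.65 -127.29  111.65] [ 6.1 -2.2 -9.1]
False [ 459.55 -127.27  111.69] [  7.4  -3.1 -13.1]
[  8.19089488  -3.67483154 -12.16417815] 24.89611923817753 39.99668261720217 19.0417
the job is handed in; nothing more can be done
None
```

The job is handed in (no verdict came back): the clamp knob is turned open with the strap square to the rail, and the gripper is holding the plunger up against its stop; in the last pictures, taken just before the final small pull, the carriage and the four bystanders had not visibly moved.

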